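# Trip a chain tensioner through its service hole and cock it again

## Task

Function-test the overhauled chain tensioner on the bench: with the pin punch (the tall slim one in the punch rack) reach down through the service hole in its cover, press the hidden catch and keep it pressed until the plunger has run right out to its stop. Then stand the pin punch back in the rack and press the plunger back in until the catch holds it fully home again, leaving the other punches and the things lying about where they are.

Things in the scene. Friction and masses are not known exactly. Their poses are not given: they have to be found in the camera images.
- tensioner: Aluminium chain tensioner bolted to a dark steel mounting plate 190 x 112 x 12 mm; does not move. Origin: centre of the plate's underside; z up, +x to the rear of the housing. The plunger comes out of the front, along -x. The housing stands from x = -35 to +75 mm, y = -37 to +37 mm (bolted feet to 49 mm); its flat cover is 90 mm above the bench. A sprung catch hidden inside holds the plunger.
- service_hole (a point): Centre of the service hole in the cover, level with the cover's top face, 90 mm above the bench, at x = -12 mm, y = 0 of the tensioner; axes as the tensioner's. The hole goes straight down, 12 mm in diameter. Round it a countersunk steel bush (28 mm across; its cone is 23 mm wide at the rim, which is 5.5 mm above the cover).
- catch_tail (a point): Where the catch's flat, level tail (20 x 20 mm) rests under the service hole: 26 mm straight below the cover's top face, 64 mm above the bench (fixed point, does not follow the catch). Pressing the tail down takes about 6 N; the plunger is let go after 4 to 5 mm and the tail stops after about 6 mm. The catch springs back as soon as it is let go.
- plunger (a joint): How far the plunger stands out (m): 0 = fully home, held by the catch; 0.030 = right out at its stop; -0.003 = inner stop. A spring pushes it out (10 N home, 6 N right out), oil-damped: about 0.7 s. If the catch is let go too early the plunger stops in a second notch at 0.015. To cock it, press it to the inner stop (up to about 20 N): the catch drops in and holds it when let go.
- plunger_face (a point): Centre of the plunger's round, slightly domed dark nose (26 mm in diameter), its outermost point, 38 mm above the bench; moves with the plunger. Axes as the tensioner's: the plunger comes out along -x and is pressed in along +x. The face stands 15 mm in front of the housing when home, 45 mm when right out.
- pin_punch: Steel pin punch, the tall slim one in the rack; loose, about 0.11 kg, 168 mm long. Origin: its tip; z up along the punch. Pin 6 mm in diameter, 80 mm long (tip slightly tapered), then a flat shoulder and the round grooved body, 13 mm in diameter, 80 to 168 mm from the tip. It hangs upright in the rack by its shoulder, body 88 mm above the top plate, tip 20 mm above the bench.
- centre_punch: Centre punch in the rack, thicker and shorter: body 17 mm in diameter, stands 64 mm above the rack's top plate, short pointed end 20 mm. Too short and thick for the job; stays where it is. Origin: its tip.
- drift: Drift in the rack, thicker and shorter: body 17 mm in diameter, stands 70 mm above the rack's top plate, stub 8 mm in diameter and 22 mm long. Stays where it is. Origin: its tip.
- punch_rack: Grey sheet-steel punch rack behind the vice, fixed; 60 x 150 mm, top plate (8 mm thick) 100 mm above the bench, with three straight holes 10 mm in diameter in a row along its y, 45 mm apart. Origin: centre of its underside, z up. Which punch stands in which hole varies.
- rack_hole0 (a point): Centre of the rack hole at the rack's y = -45 mm, at the plate's top face, 100 mm above the bench.
- rack_hole1 (a point): Centre of the rack's middle hole, at the plate's top face.
- rack_hole2 (a point): Centre of the rack hole at the rack's y = +45 mm, at the plate's top face.
- cam_cap0: Bystander: camshaft bearing cap, 17 x 60 x 20 mm, lying loose on the bench. Origin: centre of its underside.
- valve_spring0: Bystander: valve spring standing loose on the bench, 29 mm in diameter, 46 mm high. Origin: centre of its underside.
- screwdriver0: Bystander: screwdriver lying loose on the bench, 200 mm long. Origin: centre of its underside.
- spark_plug0: Bystander: used spark plug lying loose on the bench, 70 mm long. Origin: centre of its underside.
Things that resemble listed ones, but are neither listed nor needed, are in the scene too. There is more than one size of the tensioner; the job needs the larger.

How it is judged:
By the outcome, as a careful person would: the job done as asked, in the order asked, and still so for the second after the job is handed in, with the robot touching nothing.
It also fails if it takes over 72 s, if anything falls off the work surface, if the arm or the gripper's body presses on something with over 40 N, if the wrist force passes 120 N, or if a joint passes its speed limit or range.

## Robot

A 6-joint arm with a two-finger parallel gripper is mounted at the origin on a cart in front of the work surface, level with it; the furniture and walls round the work are solid. World frame = base frame: x ahead of the robot, y to its left, z up, the work surface at z = 0. Lengths are in m, angles in rad, forces in N, time in s.
With the tool pointing down it reaches from about 0.35 to 1 m from the base axis. Payload 7.1 kg.
Tool frame: the origin (TCP) lies between the finger pads; the fingertips stand 22 mm ahead of it and the grasp point (between the pads) lies 3 mm ahead of it; z points along the fingers, y is the line along which they close (so a half turn about z gives the same grasp; the last joint's range is limited). The gripper opens to 85 mm and grips with 20 to 120 N. Pads are 22 mm wide; open, the fingers measure 114 mm over their backs; the gripper's body (76 mm by 85 mm) begins 54 mm behind the grasp point. The pads swing forward as they close: fully open they stand 13 mm farther back than shut.
Start: joints at [-1.235, 0.423, 1.63, -0, 1.089, -0.019], TCP at [0.217, -0.586, 0.253] pointing down, gripper open.
Joint ranges: [-3, 3], [-0.9, 2.11], [0.09, 2.58], [-1.31, 4.45], [0.11, 2.69], [-2.54, 2.54]. Speed limits (rad/s): [2.39, 2.39, 3.01, 3.14, 3.14, 3.14].

## Interface

Orientations are given as a rotation vector (axis times angle).
In Python, from rig import manip gives the robot as it stands. The module is installed in compiled form; this text tells all that it offers. Calls block until the motion is done:
- manip.move_to(position, orientation): joint-space move of the TCP to a pose.
- manip.servo_line(position, orientation=None, rate=0.15): straight line of the TCP; orientation=None keeps the orientation; rate is the mean speed in m/s.
- manip.set_joints(angles): joint-space move.
- manip.command_gripper(opening, f_grip=None): finger opening in m; f_grip is the grip in N (None keeps the last); returns when the fingers have stopped.
- manip.hold(seconds).
- manip.solve_ik(position, orientation): joint angles nearest the present ones, or None.
- manip.camera(name): name is "side" or "top"; returns a dict with "image" (480x640x3 uint8, red, green, blue), "fx", "fy", "cx", "cy" (pixels), "cam_to_world" (4x4, takes a point from camera to world coordinates). Camera axes: x right, y down, z forward; pixel columns grow to the right and rows downward; lengths in m; the calibration is good to about 2 mm. A picture is of the moment at which its call begins. There is no depth.
A pose or a line that the arm cannot do raises manip.IKError and nothing moves.
- manip.sign_off(): hands the job in; it is judged then, once.
Readings, each from a call of its own:
- manip.get_time(): time.
- manip.get_joint_positions(): joint angles.
- manip.get_joint_vel(): joint speeds.
- manip.get_tau(): joint torques, N m.
- manip.get_position(): TCP position.
- manip.get_ee_rot(): TCP orientation.
- manip.get_contact_force(): force on the tool from outside, world axes, zero at the start.
- manip.get_torque(): the same for the moment, N m.
- manip.get_width(): finger opening in m.
- manip.get_grip_force(): force on a finger pad.
Only numpy, scipy, OpenCV 4.12 (cv2) and the standard library are available. Lean on these libraries where they do the work, as an engineer would, in place of code of your own. Each camera call takes 0.05 s, during which the arm holds its last target. There are 200 camera calls.

## Working session

There is one attempt and no reset: what is moved stays moved. The work goes in short steps, each a Python script; the robot and the scene stay as the last script left them, time stands still between calls to the robot, and variables do not carry over. Pictures are saved under pics/ and viewed, at most 10 in all, crops included, and the job is handed in when it is done.

```bash
mkdir -p pics; cat > h.py <<'E'
import numpy as np, cv2
from rig import manip as m
def px(c,p):
    T=np.linalg.inv(c["cam_to_world"]); q=T[:3,:3]@np.array(p,float)+T[:3,3]
    return np.array([c["fx"]*q[0]/q[2]+c["cx"], c["fy"]*q[1]/q[2]+c["cy"]])
def ray(c,u,v,z):
    T=np.array(c["cam_to_world"]); d=T[:3,:3]@np.array([(u-c["cx"])/c["fx"],(v-c["cy"])/c["fy"],1]); o=T[:3,3]
    return o+d*(z-o[2])/d[2]
def crop(img,x0,y0,x1,y1,s,name):
    cv2.imwrite(name,cv2.cvtColor(cv2.resize(img[y0:y1,x0:x1],None,fx=s,fy=s,interpolation=cv2.INTER_CUBIC),cv2.COLOR_RGB2BGR))
E
python3 - <<'E'
from h import *
import pickle
for n in("top","side"):
    c=m.camera(n); pickle.dump(c,open(n+"0.pkl","wb")); crop(c["image"],0,0,640,480,1.25,f"pics/{n}0.png")
    print(n,c["fx"],c["cx"],c["cy"],np.round(c["cam_to_world"],3).tolist())
print(m.get_time(),m.get_ee_rot())
E
```

```text
top 478.70017146315865 321.9512940407634 248.74919633373756 [[-0.024, -0.997, 0.069, 0.446], [-0.999, 0.022, -0.029, 0.296], [0.028, -0.07, -0.997, 1.111], [0.0, 0.0, 0.0, 1.0]]
side 488.48088770015477 316.75908223143585 238.872936435438 [[0.918, -0.22, 0.331, 0.194], [-0.397, -0.544, 0.739, -0.496], [0.018, -0.81, -0.587, 0.703], [0.0, 0.0, 0.0, 1.0]]
0.1 [-3.09092946e+00 -5.54167166e-01  3.00898816e-04]
```

View pics/top0.png

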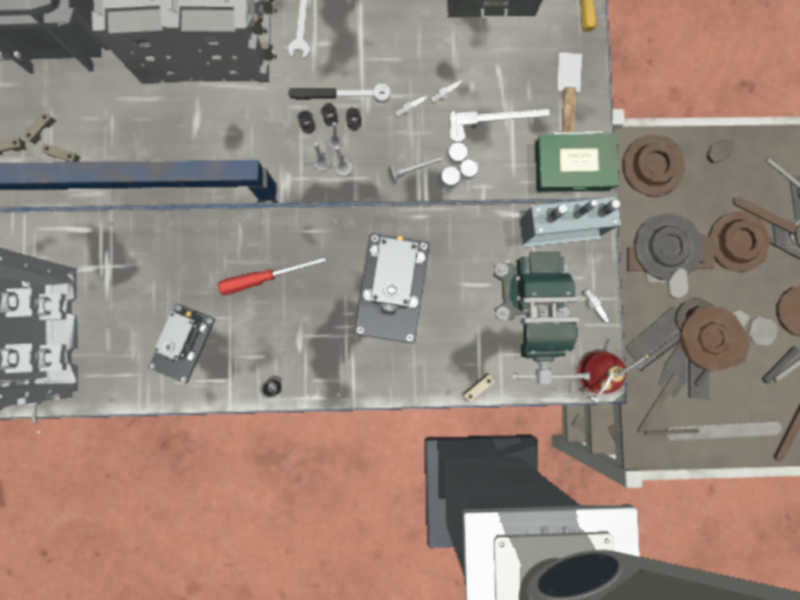

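View pics/side0.png

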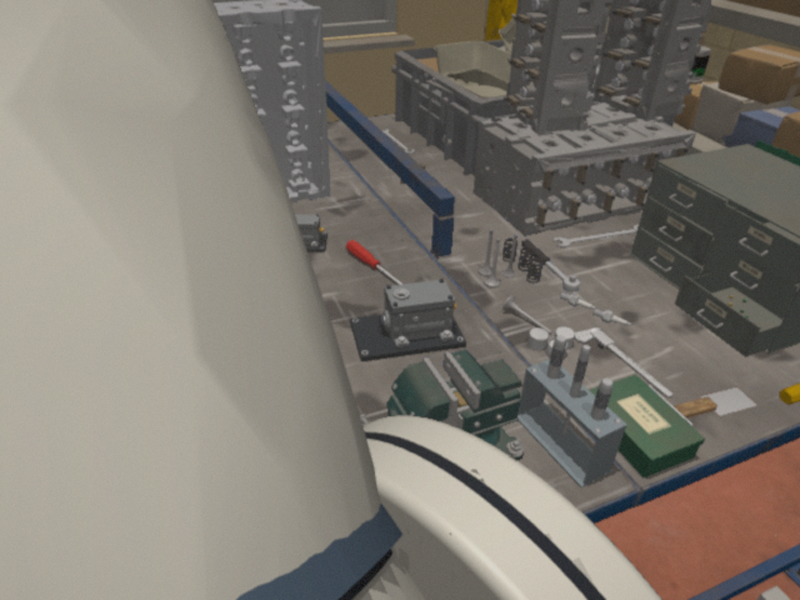

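The top view shows the large tensioner at about (393,287) and a small lookalike at (183,343). The rack is at (570,222), with punch tops at (560,211), (590,209) and (611,206). In the side view the punch tops are at (558,345), (582,348) and (604,383). I'll take one close composite crop to choose the punch and locate everything.

```bash
python3 - <<'E'
from h import *
import pickle
t=pickle.load(open("top0.pkl","rb"))["image"]; s=pickle.load(open("side0.pkl","rb"))["image"]
R=lambda i,x0,y0,x1,y1,k:cv2.resize(i[y0:y1,x0:x1],(int((x1-x0)*k),int((y1-y0)*k)),interpolation=cv2.INTER_CUBIC)
a=R(t,280,180,350,280,4)   # 280x400 tensioner top
b=R(t,400,150,500,200,5)   # 500x250 rack
c=R(s,275,215,380,290,4)   # 420x300
d=R(s,405,265,505,390,4)   # 400x500
im=np.zeros((600,800,3),np.uint8)
im[:300,:210]=cv2.resize(a,(210,300)); im[:250,210:710]=b
im[300:600,:420-40]=c[:,:380]; im[250:600,400:800]=d[:350]
cv2.imwrite("pics/c1.png",im[:,:,::-1])
E
```

```text
(no output)
```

View pics/c1.png

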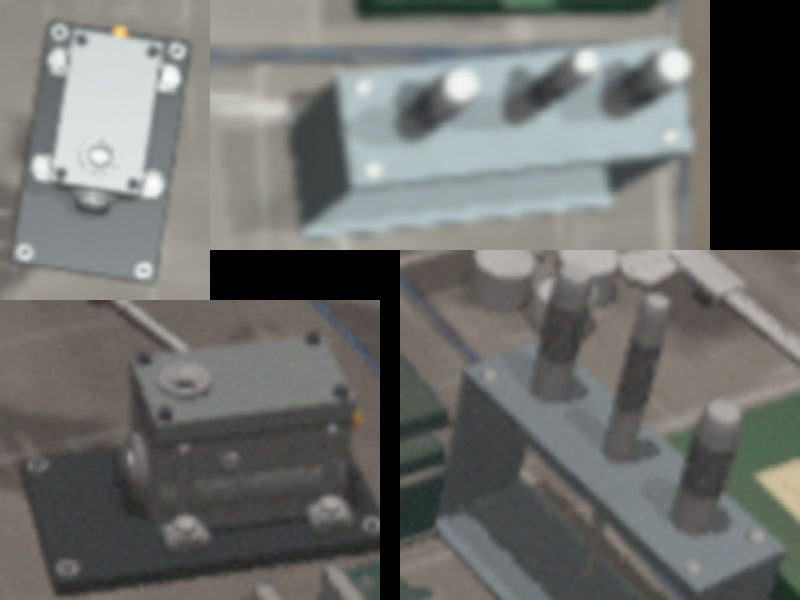

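The slim, tall punch is the one in the middle hole: composite (586,62) from the top and (657,301) from the side. The thicker ones at (463,85) and (674,66) are the centre punch and the drift. The service hole shows at composite (98,155). Next, the positions.

```bash
python3 - <<'E'
from h import *
import pickle
t=pickle.load(open("top0.pkl","rb")); s=pickle.load(open("side0.pkl","rb"))
A=lambda u,v:(280+(u+.5)/3-.5,180+(v+.5)/3-.5)
B=lambda u,v:(400+(u-210+.5)/5-.5,150+(v+.5)/5-.5)
C=lambda u,v:(275+(u+.5)/4-.5,215+(v-300+.5)/4-.5)
D=lambda u,v:(405+(u-400+.5)/4-.5,265+(v-250+.5)/4-.5)
for n,p in dict(RL=(52,20),RR=(190,38),FR=(155,281),FL=(14,263)).items(): print(n,ray(t,*A(*p),.012).round(4))
print("hole top",ray(t,*A(98,155),.0955).round(4),"side",ray(s,*C(185,379),.0955).round(4))
print("cover", [ray(t,*A(*p),.090).round(4) for p in((80,27),(163,38),(140,193),(57,180))])
print("punch top",ray(t,*B(586,62),.188).round(4),"side",ray(s,*D(657,301),.188).round(4))
print("punch base side",ray(s,*D(628,452),.1).round(4))
print("others top",[ray(t,*B(*p),z).round(4) for p,z in(((463,85),.167),((674,66),.167))])
print("others side",[ray(s,*D(*p),z).round(4) for p,z in(((571,270),.167),((723,415),.167))])
print("rack plate",[ray(t,*B(*p),.1).round(4) for p in((337,75),(688,38),(692,150),(350,186))])
E
```

```text
RL [0.6685 0.3187 0.012 ]
RR [0.6525 0.2122 0.012 ]
FR [0.4651 0.244  0.012 ]
FL [0.4813 0.3514 0.012 ]
hole top [0.554  0.2863 0.0955] side [0.5518 0.2814 0.0955]
cover [array([0.6473, 0.2971, 0.09  ]), array([0.6382, 0.2376, 0.09  ]), array([0.5267, 0.2569, 0.09  ]), array([0.5373, 0.3159, 0.09  ])]
punch top [ 0.6752 -0.0368  0.188 ] side [ 0.6728 -0.0386  0.188 ]
punch base side [ 0.6788 -0.0388  0.1   ]
others top [array([0.6718, 0.0061, 0.167 ]), array([ 0.6782, -0.0803,  0.167 ])]
others side [array([0.6706, 0.0112, 0.167 ]), array([ 0.6728, -0.087 ,  0.167 ])]
rack plate [array([0.6932, 0.0401, 0.1   ]), array([ 0.7069, -0.1138,  0.1   ]), array([ 0.6577, -0.1131,  0.1   ]), array([0.6446, 0.0364, 0.1   ])]
```

```bash
cat >> h.py <<'E'
from scipy.spatial.transform import Rotation as Ro
YT=-0.170; TC=np.array([0.5665,0.2810])
def down(psi): return (Ro.from_euler('z',psi)*Ro.from_euler('x',np.pi)).as_rotvec()
def tw(x,y,z): c,s=np.cos(YT),np.sin(YT); return np.array([TC[0]+c*x-s*y,TC[1]+s*x+c*y,z])
OR=down(np.pi/2+0.08)
P=np.array([0.6752,-0.0378])   # pin punch axis
def F(): return np.round(m.get_contact_force(),1)
E
python3 - <<'E'
from h import *
for psi in(np.pi/2+.08,-np.pi/2+.08):
    for p in((*P,.30),(*P,.148),(*tw(-12,0,0)[:2]*0+tw(-.012,0,0)[:2],.30),(*tw(-.012,0,0)[:2],.186)):
        q=m.solve_ik(p,down(psi)); print(round(psi,2),np.round(p,3),None if q is None else np.round(q,2))
for th in(.4,.6):
  for f in(0,np.pi):
    R=Ro.from_euler('z',YT)*Ro.from_euler('y',-th)*Ro.from_euler('z',f)*Ro.from_euler('x',np.pi)
    print(th,f,R.as_matrix()[:,2].round(2),m.solve_ik(tw(-.10,0,.06),R.as_rotvec()))
E
```

```text
1.65 [ 0.675 -0.038  0.3  ] [-0.07  0.45  1.47 -0.    1.22 -0.15]
1.65 [ 0.675 -0.038  0.148] [-0.07  0.62  1.57 -0.    0.95 -0.15]
1.65 [0.555 0.283 0.3  ] [ 0.45  0.37  1.59 -0.    1.18  0.37]
1.65 [0.555 0.283 0.186] [ 0.45  0.5   1.68 -0.    0.96  0.37]
-1.49 [ 0.675 -0.038  0.3  ] None
-1.49 [ 0.675 -0.038  0.148] None
-1.49 [0.555 0.283 0.3  ] None
-1.49 [0.555 0.283 0.186] None
0.4 0 [ 0.38 -0.07 -0.92] None
0.4 3.141592653589793 [ 0.38 -0.07 -0.92] [ 0.69488645  0.59277071  2.04737527 -0.92955038  0.37881544  0.14723304]
0.6 0 [ 0.56 -0.1  -0.83] None
0.6 3.141592653589793 [ 0.56 -0.1  -0.83] None
```

```bash
python3 - <<'E'
from h import *
m.move_to([*P,.30],OR); m.command_gripper(.045,60)
m.servo_line([*P,.22],rate=.15)
a=m.camera("top");b=m.camera("side")
im=np.hstack([cv2.resize(c["image"][y:y+150,x:x+100],(400,600),interpolation=cv2.INTER_CUBIC) for c,x,y in((a,400,110),(b,410,240))])
cv2.imwrite("pics/c2.png",im[:,:,::-1]); print(m.get_time(),m.get_position(),F())
E
```

```text
3.8917 [ 0.67611139 -0.03784596  0.22152016] [ 0.6  0.1 -1.1]
```

View pics/c2.png

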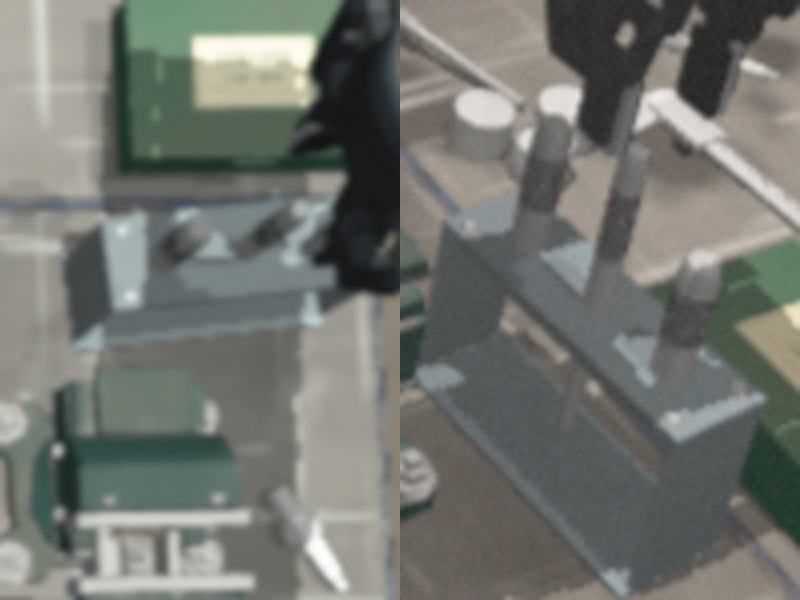

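The fingers straddle the middle punch: in the side crop the fingertips are at about (605,150) and (690,145), with the punch top at (633,155). I'll descend, grip and lift a little.

```bash
python3 - <<'E'
from h import *
m.servo_line([*P,.148],rate=.1); print(F(),m.get_position().round(4))
m.command_gripper(0.0,70); print("w",m.get_width(),m.get_grip_force(),F(),m.get_torque().round(2))
g=m.get_position(); np.save("g.npy",g)
m.servo_line([*P,.168],rate=.08); print(F(),m.get_torque().round(2),m.get_width())
m.servo_line([*P,.285],rate=.15); print(F(),m.get_width(),m.get_time())
h=tw(-.012,0,0)[:2]
m.move_to([*h,.285],OR); print(m.get_position().round(4),F())
# tip = TCP-0.128 -> 0.115
m.servo_line([*h,.240],rate=.1)
a=m.camera("top");b=m.camera("side")
im=np.hstack([cv2.resize(c["image"][y:y+120,x:x+80],(400,600),interpolation=cv2.INTER_CUBIC) for c,x,y in((a,275,170),(b,285,165))])
cv2.imwrite("pics/c3.png",im[:,:,::-1]); print(m.get_time(),m.get_position().round(4),F(),px(b,[*h,.0955]),px(b,[*h,.112]))
E
```

```text
[ 0.1 -0.  -0.1] [ 0.6757 -0.0378  0.1485]
w 0.01136277472725534 68.14503461122513 [ 0.6 -0.2  4. ] [ 0.03 -0.02 -0.03]
[-0.2 -0.  -1.2] [-0.01 -0.02 -0.01] 0.011613040326879731
[ 0.2 -0.6 -1. ] 0.011268788439237317 6.4917
[0.5553 0.2822 0.2849] [ 0.5 -1.  -1.4]
8.4833 [0.5552 0.2831 0.2408] [ 0.6  0.3 -0.7] [321.8078833  233.67484808] [321.99129076 227.36047262]
```

View pics/c3.png

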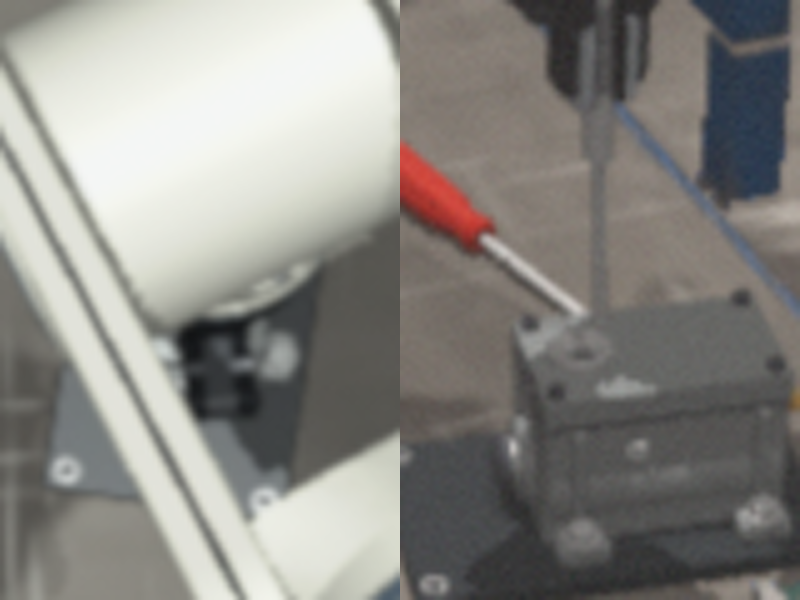

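The punch is held upright. In the side crop its tip is at (600,316) and the bush centre at (581,345), so I'll work out the lateral offset.

```bash
python3 - <<'E'
from h import *
b=m.camera("side"); h=tw(-.012,0,0)[:2]
print(h,"tip",ray(b,285+200/5-.4,165+317/5-.4,.1123),"bush",ray(b,285+181/5-.4,165+345/5-.4,.0955))
print("shoulder",ray(b,285+599/5-.4,165+162/5-.4,.1923))
print(m.get_position())
E
```

```text
[0.55467298 0.28303019] tip [0.55867059 0.2783676  0.1123    ] bush [0.55277269 0.28409754 0.0955    ]
shoulder [0.70531504 0.21401245 0.1923    ]
[0.55521111 0.28322559 0.24086378]
```

```bash
python3 - <<'E'
from h import *
h=tw(-.012,0,0)[:2]
m.servo_line([*h,.2295],rate=.06)   # tip ~0.101
print(m.get_position().round(4),F())
ims=np.mean([m.camera("side")["image"].astype(float) for _ in range(6)],0).astype(np.uint8)
b=m.camera("side"); cv2.imwrite("s4.png",ims[:,:,::-1]); crop(ims,300,205,350,242,16,"pics/c4.png")
E
```

```text
[0.5543 0.2829 0.2289] [-0.2  0.6 -0.9]
```

View pics/c4.png

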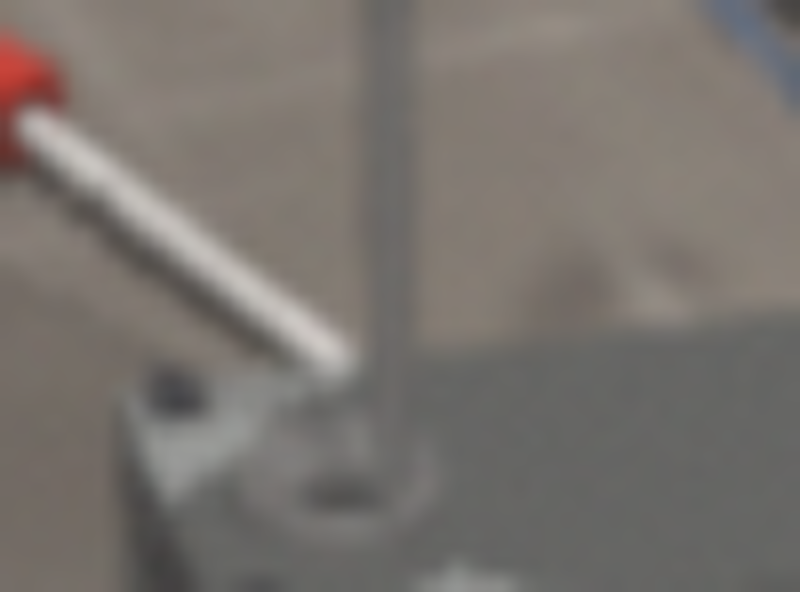

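The pin is at column 394 and the bush centre at 340 (16x), so the tip sits about 7 mm to the right (+x), with a slight lean. I'll correct for that and look again.

```bash
python3 - <<'E'
from h import *
h=tw(-.012,0,0)[:2]+[-.006,.0045]
m.servo_line([*h,.2295],rate=.03); m.hold(.1)
print(m.get_position().round(4),F(),m.get_time())
ims=np.mean([m.camera("side")["image"].astype(float) for _ in range(6)],0).astype(np.uint8)
cv2.imwrite("s5.png",ims[:,:,::-1]); crop(ims,300,205,350,242,16,"pics/c5.png")
E
```

```text
[0.5487 0.2876 0.2296] [-0.4 -0.  -2.3] 9.7083
```

View pics/c5.png

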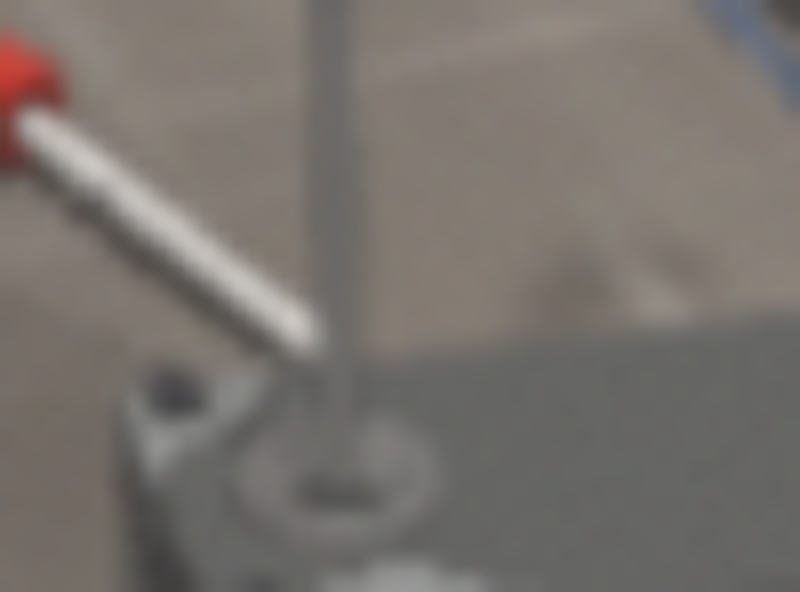

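The pin (col 338, tip row about 435) is now over the bush centre (340,475). I'll descend in small steps and watch the force.

```bash
python3 - <<'E'
from h import *
p=np.array(m.get_position()); p[:2]=tw(-.012,0,0)[:2]+[-.006,.0045]
for z in np.arange(.226,.1955,-.003):
    m.servo_line([p[0],p[1],z],rate=.04); f=F(); print(round(z,4),f)
    if abs(f[2])>9 or np.hypot(f[0],f[1])>9: break
print(m.get_position().round(4),m.get_time())
E
```

```text
0.226 [-0.6  0.6 -1.7]
0.223 [ 0.  -0.2 -0.5]
0.22 [1.1 1.3 1. ]
0.217 [-0.1  2.9  4.2]
0.214 [ 3.5  5.1 -0.4]
0.211 [3.6 5.7 0.4]
0.208 [ 3.7  5.2 -0.9]
0.205 [ 2.9  4.5 -0.8]
0.202 [ 3.8  4.8 -1.3]
0.199 [ 3.7  5.1 -1.2]
0.196 [ 2.9  5.  -0.9]
[0.5493 0.2881 0.1955] 12.7583
```

In the hole. I'll relieve the side force and press until the tail bottoms out.

```bash
python3 - <<'E'
from h import *
p=tw(-.012,0,0)[:2]+[-.004,.0075]
m.servo_line([*p,.1955],rate=.03); print(F())
n=0
for z in np.arange(.194,.176,-.001):
    m.servo_line([*p,z],rate=.04); f=F(); print(round(z,4),f)
    if f[2]>14: break
np.save("pz.npy",[*p,z]); m.hold(1.5); print(F(),m.get_position().round(4),m.get_time())
b=m.camera("side")["image"]; crop(b,260,200,380,290,6.5,"pics/c6.png")
E
```

```text
[ 1.3  1.1 -1.5]
0.194 [ 0.9  0.3 -2.5]
0.193 [ 0.7 -0.1 -1.3]
0.192 [-0.2 -0.4  3.2]
0.191 [-2.3 -1.   7.7]
0.19 [-2.5 -0.2 10.4]
0.189 [-3.  -0.8 12.2]
0.188 [0.4 0.4 2.1]
0.187 [0.1 1.3 2.6]
0.186 [0.1 0.7 6.6]
0.185 [-1.   1.4 10.5]
0.184 [-2.2  0.6 16.1]
[-1.9  1.1 16.5] [0.5515 0.2911 0.1861] 17.2833
```

View pics/c6.png

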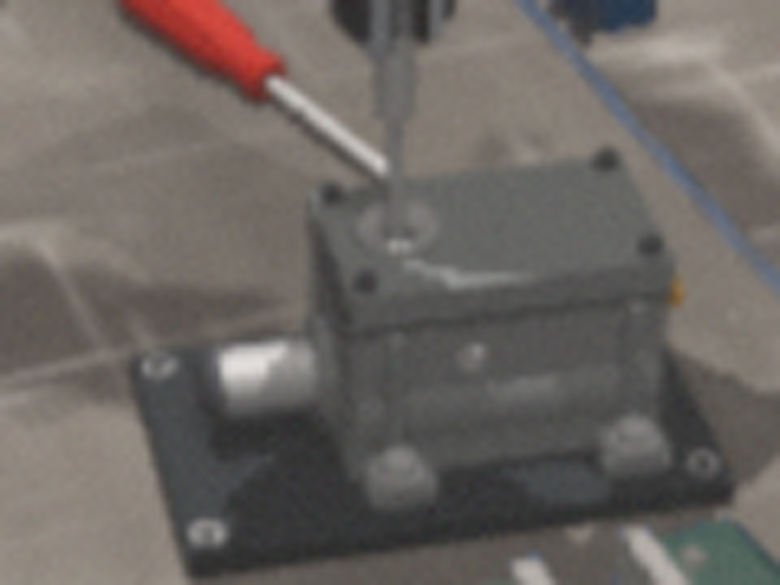

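The plunger stands out; its nose is at crop (213,375), i.e. px (292.8,257.7). I'll check that against the prediction before letting go.

```bash
python3 - <<'E'
from h import *
b=m.camera("side")
for e in(0,.015,.03):
    q=px(b,tw(-.050-e,0,.038)); print(e,((q-[260,200])*6.5).round(0), "top", ((px(b,tw(-.050-e,0,.051))-[260,200])*6.5).round(0))
print(F(),m.get_width())
E
```

```text
0 [289. 371.] top [289. 340.]
0.015 [246. 377.] top [246. 346.]
0.03 [202. 383.] top [202. 352.]
[-2.5 -0.  14.9] 0.011561825696193549
```

It is right out: the prediction for 0.030 is col 202 and for 0.015 col 246, and I see about 207. I'll withdraw, go over the rack and view the tip above the empty hole.

```bash
python3 - <<'E'
from h import *
p=np.load("pz.npy")[:2]
m.servo_line([*p,.23],rate=.1); print(F()); m.servo_line([*p,.285],rate=.15)
m.move_to([*P,.285],OR); print(F(),m.get_position().round(4))
m.servo_line([*P,.237],rate=.12); m.hold(.1); print(m.get_position().round(4),F(),m.get_time())
b=m.camera("side")
ims=np.mean([m.camera("side")["image"].astype(float) for _ in range(5)],0).astype(np.uint8)
crop(ims,435,270,485,307,16,"pics/c7.png")
print(px(b,[*P,.1]),px(b,[*P,.108]))
E
```

```text
[ 1.1  0.5 -1.3]
[ 0.3  0.  -1.1] [ 0.675  -0.0366  0.2847]
[ 0.6759 -0.0376  0.2381] [ 0.3 -0.  -1. ] 20.475
[459.60638658 315.31165547] [460.47954694 311.99799973]
```

View pics/c7.png

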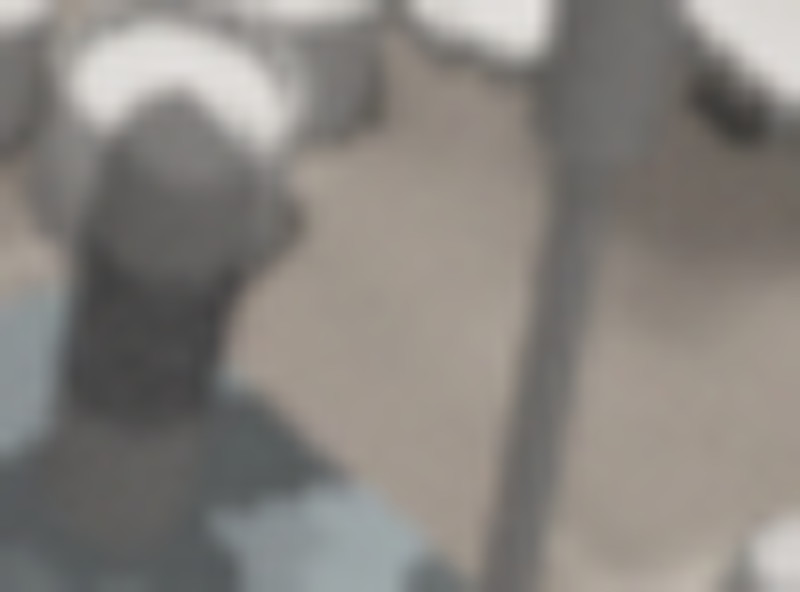

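The crop missed the tip, but the pin runs from (582,170) to (515,590) in it: it has leaned in the grip, with the tip to the right. My last picture goes on the tip and the hole, from both cameras.

```bash
python3 - <<'E'
from h import *
import pickle
A={}
for n in("side","top"):
    c=m.camera(n); c["image"]=np.mean([m.camera(n)["image"].astype(float) for _ in range(4)],0).astype(np.uint8); A[n]=c
    print(n,[px(c,[*P,z]).round(1) for z in(.1,.1095,.1895)])
pickle.dump(A,open("r.pkl","wb"))
s,t=A["side"]["image"],A["top"]["image"]; u,v=px(A["top"],[*P,.1]).astype(int)
im=np.hstack([cv2.resize(s[270:330,440:490],(500,600),interpolation=cv2.INTER_CUBIC),cv2.resize(t[v-30:v+30,u-15:u+15],(300,600),interpolation=cv2.INTER_CUBIC)])
cv2.imwrite("pics/c8.png",im[:,:,::-1]); print(u,v,m.get_position(),m.get_width(),m.get_torque().round(3))
E
```

```text
side [array([459.6, 315.3]), array([460.6, 311.4]), array([470., 276.])]
top [array([461.1, 172.2]), array([462.6, 171.2]), array([475.5, 161.8])]
461 172 [ 0.67518623 -0.03780748  0.23693562] 0.01130936735286423 [-0.024  0.006 -0.025]
```

View pics/c8.png

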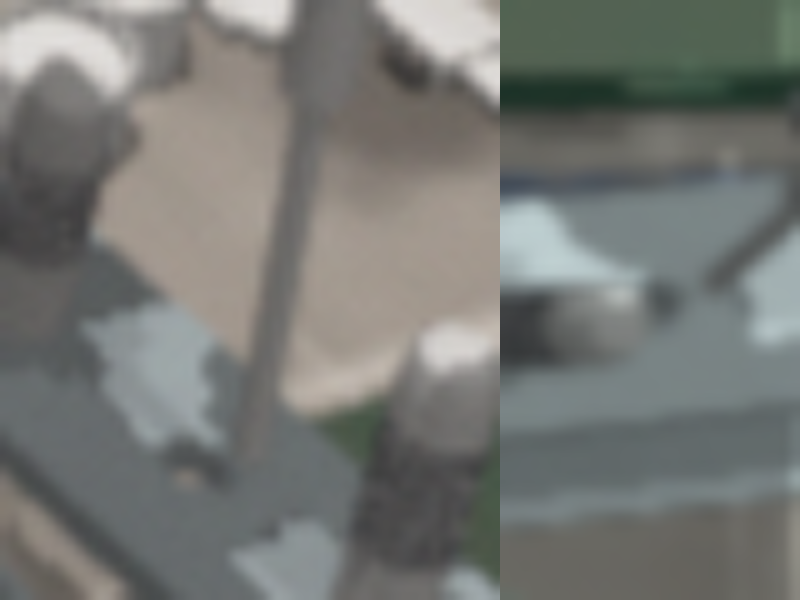

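The side view has the tip at (250,460) and the empty hole at (200,465). In the top crop the tip is at (712,285) and the hole at about (665,300). I'll triangulate the tip relative to the hole.

```bash
cat > tri.py <<'E'
from h import *
from scipy.optimize import least_squares as ls
import pickle
A=pickle.load(open("r.pkl","rb")); S,T=A["side"],A["top"]
def tri(s,t): 
    r=ls(lambda p:np.r_[px(S,p)-s,px(T,p)-t],[*P,.1]); return r.x.round(4),r.fun.round(1)
if __name__=="__main__":
    print("hole",tri((459.6,316),(462,171.5))); print("tip",tri((464.6,315.6),(466.7,170)))
    # pin centreline in side and top images
    s=S["image"].astype(int); t=T["image"].astype(int)
    for r in range(282,312,6): print("s",r,s[r,460:480].sum(1)//3)
    for r in range(148,176,2): print("t",r,t[r,458:486].sum(1)//3)
E
python3 tri.py
```

```text
hole (array([ 0.6754, -0.0391,  0.0997]), array([ 0.5, -0.1, -0.3,  0.6]))
tip (array([ 0.6775, -0.0473,  0.1073]), array([ 0.3, -0.1, -0.1,  0.3]))
s 282 [152 150 149 149 147 146 145 141 130 107  99 102 103 105 108 106 105 105
 105 106]
s 288 [153 153 154 154 155 155 153 144 113 103 110 119 133 135 133 129 128 128
 130 130]
s 294 [152 152 153 153 154 151 140 112 105 110 127 148 156 155 155 154 152 153
 152 152]
s 300 [153 150 151 151 150 136 111 105 111 128 143 151 152 152 153 156 153 155
 154 153]
s 306 [129 110 109 113 113 103 105 111 131 148 157 163 166 164 164 168 172 178
 178 163]
t 148 [81 82 82 82 82 83 87 86 83 81 81 81 80 80 79 81 86 84 72 58 54 65 76 81
 77 62 44 46]
t 150 [58 68 72 73 72 72 71 70 69 66 59 50 45 44 44 43 45 51 61 70 74 70 60 53
 50 52 64 78]
t 152 [51 53 55 56 57 58 57 55 55 55 55 55 55 55 55 55 60 70 75 69 53 36 27 31
 43 60 72 71]
t 154 [ 88  96 101 104 106 105 101  99  98  97  96  97  97  97  97  97  93  77
  55  48  44  38  41  45  48  53  57  48]
t 156 [103 108 112 116 118 116 111 109 107 107 110 110 106 105 105 105 104  99
  96  98  87  67  60  55  4
[... 403 characters left out ...]
9 130 130 130 130 130 130 129 125 114 101  92  93 112
 135 138 114  75  42  31  29  25  24  25]
t 166 [128 129 128 129 128 129 128 129 128 127 121 110  98  91  97 117 142 165
 178 174 146 101  66  50  44  40  42  39]
t 168 [146 142 136 129 128 128 127 125 118 105  93  89 102 126 150 164 170 173
 172 159 129  98  86  79  76  70  58  47]
t 170 [167 153 125 103 102 109 117 117 106  94  96 109 138 163 171 172 172 172
 168 150 120  97  91  90  86  78  65  49]
t 172 [158 143 115  92  84  94 111 122 125 123 123 118 121 147 167 172 172 173
 172 166 147 123 108 104 102 101 103 103]
t 174 [128 126 118 109 109 116 124 127 128 129 129 128 136 163 182 185 182 180
 184 188 188 183 179 172 152 132 127 128]
```

```bash
python3 - <<'E'
from tri import *
tip=np.array([.6775,-.0473,.1073])
def line(p,a,b): a=np.array(a);b=np.array(b);n=np.array([b[1]-a[1],a[0]-b[0]]);return (p-a)@n/np.linalg.norm(n)
def f(x):
    p=tip+.06*np.array([x[0],x[1],1]); t=px(T,p)
    return [line(px(S,p),(464.6,315.6),(469.1,288)),line(px(T,p),(466.7,170),(479.3,158))]
print(ls(f,[0,0]).x, "vertical resid",f([0,0]))
x=ls(f,[0,0]).x; print("grip pt at tip+.125:",tip+.125*np.array([*x,1]),m.get_position())
E
```

```text
[-0.01225531  0.10538592] vertical resid [np.float64(-3.096829918184638), np.float64(-1.8284747627244968)]
grip pt at tip+.125: [ 0.67596809 -0.03412676  0.2323    ] [ 0.67518623 -0.03780748  0.23693562]
```

The punch leans 0.105 rad about the finger axis. I'll tilt the gripper to bring it upright, offset for the tip, and insert while watching the force.

```bash
cat >> h.py <<'E'
OT=(Ro.from_euler('x',.105)*Ro.from_rotvec(OR)).as_rotvec()
Q=np.array([.6731,-.0432])
E
python3 - <<'E'
from h import *
m.servo_line([*P,.260],rate=.1); m.servo_line([*Q,.260],OT,rate=.05); m.servo_line([*Q,.240],rate=.08); m.hold(.1)
c=m.camera("side"); s=np.mean([m.camera("side")["image"].astype(float) for _ in range(4)],0).sum(2)//3
print(m.get_position().round(4),[px(c,[*P,z]).round(1).tolist() for z in(.1,.11,.14,.17)])
for r in(285,291,297,303,306,309,312,315,318): print(r,s[r,452:478].astype(int))
print(F(),m.get_time())
E
```

```text
[ 0.6733 -0.0432  0.2404] [[459.6, 315.3], [460.7, 311.2], [464.1, 298.4], [467.6, 285.0]]
285 [107 125 144 150 153 151 152 153 154 154 152 153 153 149 138 109  99 103
 114 131 133 127 122 119 114 112]
291 [152 152 152 153 151 150 149 151 152 154 155 155 152 119 103 105 115 142
 154 155 152 150 148 145 144 143]
297 [146 148 150 153 153 152 152 152 153 152 149 127 105 105 109 132 148 153
 154 154 154 154 153 153 152 151]
303 [142 141 142 141 140 148 152 136 129 124 106 101 108 124 145 152 155 156
 155 151 148 148 150 152 152 153]
306 [ 93  99 104 106 107 107 108 108 106 102 102 105 114 137 147 151 150 153
 157 164 166 164 165 168 173 179]
309 [ 90  92  97 103 107 106 106 106 102 102 105 104 106 108 113 125 151 169
 174 173 173 169 168 164 150 135]
312 [105 101  93  89  90  96 104 106 104 104 107 108 107 107 106 107 106 110
 113 115 116 114 114 112 111 101]
315 [105 106 105 103  91  85  84  87  88  94 101 106 108 106 107 107 109 109
 109 109 110 110 110 113 107  81]
318 [106 106 108 106 106 110 117 112 103  98 102 106 106 106 107 107 106 106
 107 108 108 107 108 104  85  78]
[ 0.9 -0.1 -0.9] 22.675
```

The pin is now vertical and lines up with the hole in the side view. I'll insert it.

```bash
python3 - <<'E'
from h import *
for z in [.234,.231,.229,.227,.225,.223,.22,.217,.214,.21,.205,.2,.19,.18,.17,.16]:
    m.servo_line([*Q,z],rate=.06); f=F(); print(z,f,m.get_position()[2].round(4))
    if f[2]>4 or np.hypot(f[0],f[1])>8: break
print(m.get_time())
E
```

```text
0.234 [ 0.2  0.2 -1.4] 0.2334
0.231 [ 0.4 -0.5 -0.3] 0.2307
0.229 [-0.7 -0.1 -1.6] 0.2289
0.227 [ 0.4 -0.6 -1.2] 0.2268
0.225 [-0.4  0.1 -0.8] 0.2248
0.223 [ 0.3 -0.9 -0.7] 0.2228
0.22 [-0.2 -1.  -0.7] 0.2197
0.217 [-0.7  0.3 -1.6] 0.2167
0.214 [ 0.5  0.4 -1.6] 0.2137
0.21 [ 0.1  0.7 -1.3] 0.2096
0.205 [ 0.1  0.5 -1.2] 0.2045
0.2 [ 0.6  1.9 -1.8] 0.1995
0.19 [ 0.5  2.9 -2.3] 0.1892
0.18 [ 1.1  4.  -3.7] 0.1792
0.17 [ 2.2  5.4 -4.9] 0.169
0.16 [ 2.9  5.8 -4.6] 0.1589
26.9417
```

```bash
python3 - <<'E'
from h import *
q=Q+[.001,.002]
m.servo_line([*q,.158],rate=.04); print(F())
for z in np.arange(.156,.144,-.001):
    m.servo_line([*q,z],rate=.04); f=F(); print(z.round(4),f,m.get_position()[2].round(4))
    if f[2]>3: break
m.command_gripper(.03); print(m.get_width(),F())
c=m.camera("side"); cv2.imwrite("rel.png",c["image"][:,:,::-1])
tp=m.get_position(); d=-Ro.from_rotvec(m.get_ee_rot()).as_matrix()[:,2]
m.servo_line(np.array(tp)+.12*d,rate=.15); print(F(),m.get_time())
E
python3 - <<'E'
import sys; sys.path.insert(0,'.')
from h import *
import pickle
# compare punch appearance with first image once arm has moved off
m.move_to([.50,.10,.32],OR)
for n in("side","top"):
    c=m.camera(n); o=pickle.load(open(f"{n}0.pkl","rb"))["image"].astype(int); d=np.abs(c["image"].astype(int)-o).sum(2)
    pickle.dump(c,open(f"{n}1.pkl","wb"))
    x0,y0,x1,y1=(425,265,500,390) if n=="side" else (400,150,500,200)
    r=d[y0:y1,x0:x1]; print(n,(r>60).sum(),np.array(np.nonzero(r>60)).mean(1)+[y0,x0] if (r>60).any() else "")
    s=c["image"].sum(2)//3
    if n=="side":
        for r in(276,278,284,290,296,302,308,314): print(r,s[r,452:482],(o.sum(2)//3)[r,452:482])
print(m.get_time())
E
```

```text
[ 0.2  1.2 -2. ]
0.156 [-0.2  0.3 -2.3] 0.1558
0.155 [ 0.1 -0.3 -1.5] 0.155
0.154 [-0.9  0.4 -0.9] 0.1539
0.153 [-0.9  0.4 -0.9] 0.1529
0.152 [ 0.8 -0.3 -1. ] 0.1519
0.151 [ 0.2 -0.2 -0.4] 0.1509
0.15 [-0.3  0.2 -1.3] 0.1499
0.149 [ 0.8  0.1 -1.3] 0.149
0.148 [-1.6  0.2  5.4] 0.1488
0.02981782838911977 [ 0.2 -0.3 -0.8]
[-0.3 -0.  -0.8] 30.7583
side 5840 [321.42756849 461.59503425]
276 [190 168 137 121 115 102  94 120 129 131 138 139 137 132 130 128 139 155
 157 138 116 108 104 104 103  98  74  63  69  83] [101 123 110  97  93  84  79  97 107 109 111 111 110 112 117 140 147 145
 133 107  89  82  85  88  83  80  61  53  56  66]
278 [172 135 119 112 110 120 126 133 135 133 137 137 137 138 130 147 184 200
 203 199 179 133 103 106 104 102 101  89  74  70] [107 105  97  93  89 101 101 107 110 111 110 112 105 102 113 137 156 165
 162 150 110  86  85  87  82  81  85  73  58  52]
284 [106 105 136 147 150 149 151 150 148 151 150 147 127 109 104 111 114 118
 117 110 113 116 113 111 107 105 107 105 108 108] [ 82  86 109 119 124 122 122 124 124 123 118  96  87  88  91  88  93  91
  88  94  99  97
[... 625 characters left out ...]
48 146 150 150 149 151 150 151 152] [129 129 132 131 129 127 105  73  67  64  64  65  68  63  68 109 124 122
 120 118 120 121 122 123 122 122 124 125 122 127]
308 [141 141 142 148 158 158 130 110 108 109 109 111 110 109 130 148 157 165
 168 171 177 180 179 175 170 158 143 118 110 118] [114 116 116 121 124  99  87  86  92  91  92  87  89 114 127 127 129 133
 138 139 144 147 145 143 136 127 120  98  90  97]
314 [156 152 152 141 123 109 105 110 111 107 109 107 104 105 108 110 112 130
 150 161 155 137 121 114 110  85  73  76  86  88] [126 128 122 104  89  88  90  88  91  93  87  85  88  87  89  88  92 106
 124 130 125 114  96  95  86  66  58  63  70  73]
top 1066 [187.83489681 452.08442777]
31.8
```

The punch is back in its hole and seated (contact at 0.1488, within about 1 px of where it was). Now the plunger: fingers closed, tool tilted forward, pushing along +x.

```bash
python3 - <<'E'
from h import *
th=.35
O=(Ro.from_euler('z',YT)*Ro.from_euler('y',-th)*Ro.from_euler('z',np.pi)*Ro.from_euler('x',np.pi)).as_rotvec()
xd=np.array([np.cos(YT),np.sin(YT),0])
for z in(.16,.053):
    for x in(-.125,-.06): assert m.solve_ik(tw(x,0,z),O) is not None
m.command_gripper(0.)
m.move_to(tw(-.125,0,.16),O); m.servo_line(tw(-.125,0,.053),rate=.12); print(F(),m.get_time())
x=-.112
m.servo_line(tw(x,0,.053),rate=.06)
f0=0
while x<-.055:
    m.servo_line(tw(x,0,.053),rate=.03); f=m.get_contact_force(); fx=-f@xd
    print(round(x,4),round(fx,1),F(),((m.get_position()-np.array([*TC,0]))@xd).round(4))
    if fx>26 or abs(f[2])>25: break
    x+=.003 if x<-.075 else .001
m.hold(.4); print(-m.get_contact_force()@xd,m.get_time())
E
```

```text
[ 0.   0.8 -0.2] 34.2667
-0.112 0.5 [-0.5  0.2 -0.2] -0.1123
-0.109 0.1 [-0.1 -0.2  0. ] -0.1088
-0.106 -0.3 [ 0.3  0.1 -0.1] -0.1058
-0.103 -0.2 [ 0.2 -0.  -0.7] -0.1028
-0.1 -0.2 [0.2 0.5 0.4] -0.0998
-0.097 5.6 [-5.4  1.9  3.4] -0.0976
-0.094 7.7 [-7.4  2.5  4.4] -0.0951
-0.091 9.8 [-9.4  2.8  4.7] -0.0923
-0.088 10.0 [-9.8  2.2  5.3] -0.0894
-0.085 9.5 [-9.2  2.6  4.8] -0.0863
-0.082 8.2 [-7.9  2.3  4.4] -0.0832
-0.079 10.0 [-9.7  2.7  4.9] -0.0804
-0.076 11.7 [-11.4   3.2   5.7] -0.0776
-0.073 12.3 [-11.9   3.8   7.2] -0.0748
-0.072 12.3 [-11.8   3.8   7.1] -0.0738
-0.071 11.8 [-11.4   3.6   6.7] -0.0727
-0.07 11.6 [-11.3   3.3   6.5] -0.0716
-0.069 10.5 [-10.    3.5   6.8] -0.0706
-0.068 10.0 [-9.6  3.2  5.2] -0.0695
-0.067 10.0 [-9.7  2.8  5. ] -0.0684
-0.066 10.8 [-10.4   3.2   6.2] -0.0675
-0.065 10.0 [-9.8  2.1  5.7] -0.0665
-0.064 12.2 [-11.8   3.7   6.9] -0.0657
-0.063 17.2 [-16.6   5.    9.7] -0.0655
-0.062 23.1 [-22.3   6.1  14. ] -0.0654
-0.061 29.2 [-28.2   8.4  18. ] -0.0652
29.081686926536406 41.5333
```

It reached the inner stop after about 33 mm of travel. I'll back off and see where the force vanishes (about 3 mm if the catch holds).

```bash
python3 - <<'E'
from h import *
import pickle
xd=np.array([np.cos(YT),np.sin(YT),0])
for x in(-.064,-.066,-.068,-.070,-.072,-.075,-.09):
    m.servo_line(tw(x,0,.053),rate=.04); print(x,round(-m.get_contact_force()@xd,1),((m.get_position()-np.array([*TC,0]))@xd).round(4))
m.servo_line(tw(-.125,0,.053),rate=.15); m.servo_line(tw(-.125,0,.18),rate=.2); m.move_to([.50,.0,.35],OR)
m.hold(.3)
for n,b in(("side",(270,205,380,300)),("top",(275,175,355,285))):
    c=m.camera(n); pickle.dump(c,open(n+"2.pkl","wb")); G=lambda i:cv2.GaussianBlur(cv2.cvtColor(i,cv2.COLOR_RGB2GRAY),(3,3),0).astype(float)
    o=pickle.load(open(n+"0.pkl","rb"))["image"]; q=pickle.load(open(n+"1.pkl","rb"))["image"]
    x0,y0,x1,y1=b
    if n=="side": x0,y0,x1,y1=285,248,312,272   # plunger zone
    R=lambda i:G(i)[y0:y1,x0:x1]
    cc=lambda a,b:np.corrcoef(a.ravel(),b.ravel())[0,1].round(3)
    print(n,"now-vs-start",cc(R(c["image"]),R(o)),"now-vs-out",cc(R(c["image"]),R(q)),"start-vs-out",cc(R(o),R(q)))
    if n=="side":
        for r in(257,259,261): print([G(i)[r,284:316].astype(int).tolist() for i in(o,q,c["image"])])
print(m.get_time(),F())
E
```

```text
-0.064 11.8 -0.066
-0.066 9.9 -0.0676
-0.068 7.3 -0.0691
-0.07 -0.6 -0.0699
-0.072 0.9 -0.0719
-0.075 0.2 -0.0752
-0.09 -1.0 -0.0902
side now-vs-start 0.998 now-vs-out 0.399 start-vs-out 0.386
[[89, 89, 82, 72, 66, 64, 63, 63, 64, 63, 63, 63, 63, 63, 64, 63, 62, 61, 59, 56, 57, 63, 73, 87, 97, 99, 98, 92, 79, 71, 70, 70], [99, 98, 91, 79, 71, 68, 68, 73, 83, 109, 148, 173, 178, 177, 175, 172, 168, 165, 163, 161, 159, 157, 155, 147, 132, 118, 112, 106, 94, 85, 83, 81], [109, 110, 102, 89, 80, 77, 77, 78, 78, 77, 77, 77, 77, 77, 77, 77, 77, 77, 75, 70, 70, 78, 91, 108, 120, 124, 122, 113, 96, 86, 86, 87]]
[[67, 66, 65, 64, 65, 65, 63, 63, 63, 64, 64, 63, 63, 64, 64, 63, 62, 62, 60, 56, 53, 53, 59, 70, 79, 83, 85, 82, 75, 70, 69, 70], [75, 74, 73, 72, 71, 70, 67, 66, 72, 87, 111, 133, 141, 141, 139, 136, 132, 130, 128, 126, 124, 122, 119, 114, 106, 100, 98, 96, 89, 83, 81, 81], [82, 81, 80, 78, 77, 78, 78, 78, 76, 76, 77, 78, 77, 76, 76, 77, 78, 78, 75, 69, 65, 67, 74, 86, 97, 102, 104, 100, 91, 86, 86, 86]]
[[63, 63, 64, 63, 64, 64, 64, 64, 63, 63, 63, 63, 64, 64, 63, 64, 63, 62, 59, 55, 50, 47, 49, 55, 62, 68, 72, 72, 69, 68, 71, 75], [70, 70, 71, 70, 69, 68, 65, 63, 63, 68, 82, 99, 107, 107, 105, 103, 101, 98, 96, 96, 95, 93, 91, 87, 85, 85, 85, 85, 84, 82, 83, 85], [78, 78, 78, 78, 78, 78, 79, 78, 77, 77, 78, 77, 77, 77, 77, 76, 76, 74, 71, 68, 64, 62, 63, 69, 78, 86, 90, 88, 84, 84, 86, 89]]
top now-vs-start 0.983 now-vs-out 0.945 start-vs-out 0.937
46.4417 [-0.3 -0.   0.8]
```

The side view of the plunger matches the start to 0.998, so it is fully home and held, and the arm is clear. Handing in.

```bash
python3 -c "
from rig import manip as m
print(m.sign_off())"
```

```text
the job is handed in; nothing more can be done
None
```

The job is handed in, at about 46 s on the robot's clock: the catch was held pressed until the plunger ran right out, the pin punch stands back in the middle rack hole, and the plunger is fully home again, held by the catch.

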